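# Shut the blue water valve with its key

### The job

Shut off the blue water valve: lift the T-handled hex key out of its wooden stand, set it down fully into the hex socket of the valve with the blue disc and turn it clockwise (seen from above) about a quarter turn, to its stop. Then let go and leave the key standing in the blue valve; leave the valve with the red disc as it is.

Things in the scene. Friction and masses are not known exactly. Their poses are not given: they have to be found in the camera images.
- key_handle (a point): Middle of the black bar handle of a loose steel T-key upright in a fixed wooden stand (84 wide, 38 tall): z up the key's axis, y along the bar (66 long, 18 tall, 16 mm wide in x: pinch across x), x to a flat of the hex bit. Point is 80 above the bit's flat tip, 88 above the worktop at start. Bit: lowest 27 mm, tapers from 36 to 22 mm across flats at the tip. Lift 35 mm up to clear the stand.
- blue_socket (a point): Centre of the mouth of the tapered hex socket, 68 mm above the worktop, in the turning boss (64 wide) of the fixed valve with blue disc. z up; x, turning with it, points to a flat. 30 deep; 40 mm across flats at mouth, 24 at its flat floor: guides the key; any of six hex positions fits. Key home: handle centre 50 mm above this point; 6 deg play each way. Pipes reach 102 mm out, under 32 mm high.
- blue_valve (a joint): Turn of the blue valve's boss in rad, growing clockwise seen from above: 0 open (white marks in line with the pipe), 1.571 shut, at the stop (marks across the pipe). Starts between 0 and 0.3, turns with a light friction (0.06 N m) and stays where it is left.
- red_valve (a joint): The same for the valve with the red disc, a like bystander: it starts between 0 and 0.3 and is to be left alone.
Things that resemble listed ones, but are neither listed nor needed, are in the scene too. Leave any yellow look-alike of the part that bears key_handle alone.

How it is judged (in metres and radians):
On the way, in this order (a step that is already met when the one before it is completed fails the run):
1. the key stands in the blue valve's socket, which is not yet shut (horizontal distance between key_handle and blue_socket below 0.012 m and z of key_handle in the frame of blue_socket below 0.06 m and value of joint blue_valve below 1 rad), for 0.2 s.
2. the blue valve is turned shut with the key in its socket (horizontal distance between key_handle and blue_socket below 0.012 m and z of key_handle in the frame of blue_socket below 0.06 m and value of joint blue_valve above 1.3 rad), for 0.2 s.
At the end, for the whole second after the job is handed in: The blue valve is shut (its boss within about 15 degrees of its stop: more than 1.3 rad), the key stands upright (within 11 degrees) in its socket, the handle's centre within 15 mm of the socket's axis and no more than 10 mm above its fully home height; the red valve is still open (value of joint blue_valve above 1.3 rad and horizontal distance between key_handle and blue_socket below 0.015 m and z of key_handle in the frame of blue_socket below 0.06 m and angle between key_handle's own z axis and vertical below 0.2 rad and value of joint red_valve below 0.6 rad); the robot touches nothing.
It fails at once if the red valve is turned (value of joint red_valve above 0.6 rad).
It also fails if it takes over 42 s, if anything falls off the work surface, if the arm or the gripper's body presses on something with over 40 N, if the wrist force passes 120 N, or if a joint passes its speed limit or range.

### The arm

A 6-joint arm with a two-finger parallel gripper is mounted at the origin on a cart in front of the work surface, level with it; the furniture and walls round the work are solid. World frame = base frame: x ahead of the robot, y to its left, z up, the work surface at z = 0. Lengths are in m, angles in degrees, forces in N, time in s.
With the tool pointing down it reaches from about 0.4 to 0.825 m from the base axis. Payload 7 kg.
Tool frame: the origin (TCP) lies between the finger pads; the fingertips stand 11 mm ahead of it and the grasp point (between the pads) lies 8 mm behind it (r.tcp_to_tips is the distance from the TCP to the fingertips, in m); x points along the fingers, y is the direction in which the jaws open and shut, and the axes are right-handed (so a half turn about x gives the same grasp; the last joint's range is limited). The gripper opens to 88 mm and grips with 3 to 60 N. Pads are 19 mm wide; open, the fingers measure 130 mm over their backs; the gripper's body (78 mm by 193 mm) begins 47 mm behind the grasp point.
Start: joints at [84.231, 20.546, 0.682, 0, -70.136, -16.507], TCP at [0.256, 0.625, 0.238] pointing down, gripper open.
Joint ranges: [-176.03, 176.03], [-82.01, 121.73], [-58.28, 71.71], [-173.87, 95.51], [-174.79, -0.11], [-173.66, 173.66]. Speed limits (degrees/s): [136.94, 136.94, 172.46, 180, 180, 180].

### API

Orientations are given as [roll, pitch, yaw] about the fixed x, y, z axes, in that order (R = Rz(yaw) Ry(pitch) Rx(roll)).
In Python, from plant import r gives the robot as it stands.
- The arm moves only by the tool arm_command, never from a script. Its argument "plan" is a list of rows, each an object of numbers: "dx", "dy", "dz": the shift along the tool's x, y, z each as a share of 0.02 m, from -1 to 1; "wx", "wy", "wz": the turn, a rotation vector about the tool's x, y, z each as a share of 0.08 rad, from -1 to 1. In form: [{"dx": .., "dy": .., "dz": .., "wx": .., "wy": .., "wz": ..}, ...]. A call has 1 to 20 rows; each row shifts and turns the pose as measured when the row begins, along the tool's axes as they then stand; what a row does not reach is not made up. A row lasts 1/12 s, in which the tool goes at most 41.7 mm and 7.16 degrees, less where a joint would pass 70% of its speed; a pose out of reach is approached as far as the arm can. A call with a number of a shift or a turn outside -1 to 1 is refused whole. A call with a gripper value outside its range is refused whole. "fingers" is the closure, from -1 (fully open) to 1 (shut), so that 0 is half open, set as the call begins (left out, the last holds). The fingers move at their own pace and stop on an object; "force" is the grip in N (left out, the last holds). Time passes only in rows, so rows that do not move let the fingers close. It gives the time, the measured TCP pose, the force and the opening at its end, in the units of the state.
- r.get_state(): the state, without advancing time (a new reading comes with each control period).
- r.capture(name): name is "scene" or "top" or "wrist"; returns (picture, depth): 480x640x3 uint8, red, green, blue; 480x640 float32, m along the optical axis (not along the pixel's ray), 0 where there is no reading.
- r.camera_model(name): a dict with "vertical_fov" (degrees; the focal length in pixels is half the picture's height over the tangent of half this angle, whatever the lens; pixels are square), "cx", "cy" (the principal point, pixels), "R" (3x3) and "t" (3): a world point X has camera coordinates R X + t. Camera axes: x right, y down, z forward; pixel columns grow to the right and rows downward; lengths in m; the calibration is good to about 2 mm. A picture is of the moment at which its call begins: read the wrist's pose just before it. camera_model takes no time and is no camera call; for the wrist camera it gives the pose at the moment of the call.
- r.close_job(): hands the job in, once; it reports no verdict.
Trained networks look in the newest picture that a camera, given by its name, has taken for a name from the list of things; names that differ only in an ending like _2 or _b are one class to them, and where a whole thing is asked for, a point or a joint stands for the part that bears it (a point fixed in the world has none). Each returns a list of dicts, best first, with "score" (0 to 1); they miss things now and then, are a little off and sometimes report something else, mostly with a low value. They report only what shows in the picture. A call takes as long as a camera call. They do not tell look-alikes from the thing itself.
- r.cut_out(camera, query): "mask" (480x640 bool, what is visible of it) and "bbox" ([left, top, width, height] in pixels, round what is visible of it).
- r.spot_point(camera, query): "centre" ([column, row] in pixels: a listed point, or the origin of a listed thing).
The state is a dict: "time_s": time; "joints": joint angles; "qd": joint speeds; "joint_torque": joint torques, N m; "tcp_pos": TCP position; "eef_rot": TCP orientation; "contact_force": force on the tool from outside, world axes, zero at the start; "moment": the same for the moment, N m; "gripper_width": finger opening in m.
Only numpy, scipy, OpenCV 4.12 (cv2) and the standard library are available. Lean on these libraries where they do the work, as an engineer would, in place of code of your own. Each camera call takes 0.05 s, during which the arm holds its last target.

## Working session

There is one attempt and no reset: what is moved stays moved. The work goes in short steps, Python scripts to look and compute and a tool call to move; the robot and the scene stay as the last step left them, time stands still between calls to the robot, and variables do not carry over. Pictures are saved under pics/ and viewed, and the job is handed in when it is done.

Besides the shell and the picture viewer there is one more tool, called after "Call:" by a JSON object that holds its "fn" and its "kwargs", one argument or row to a line. arm_command: Moves the arm, as the interface text tells. Shift numbers are shares of 0.02 m and turn numbers shares of 0.08 rad, none past 1 either way. Its arguments: {"type":"object","properties":{"plan":{"type":"array","items":{"type":"object","properties":{"dx":{"type":"number"},"dy":{"type":"number"},"dz":{"type":"number"},"wx":{"type":"number"},"wy":{"type":"number"},"wz":{"type":"number"}}}},"fingers":{"type":"number"},"force":{"type":"number"}},"required":["plan"]}

```bash
ls; mkdir -p pics
cat > h.py <<'E'
from plant import r
import numpy as np, cv2
def cap(n,f):
    m=r.camera_model(n); p,d=r.capture(n); cv2.imwrite('pics/'+f,p[:,:,::-1]); np.savez('/tmp/'+n,p=p,d=d,R=m['R'],t=m['t'],c=[m['cx'],m['cy']],fov=m['vertical_fov']); return p,d,m
def w(m,u,v,d):
    f=240/np.tan(np.radians(m['vertical_fov'])/2)
    c=np.array([(u-m['cx'])/f*d,(v-m['cy'])/f*d,d]); return np.array(m['R']).T@(c-np.array(m['t']))
def onz(m,u,v,z):
    o=w(m,u,v,0);a=w(m,u,v,1)-o; return o+a*(z-o[2])/a[2]
def px(m,X):
    f=240/np.tan(np.radians(m['vertical_fov'])/2)
    c=np.array(m['R'])@np.array(X)+np.array(m['t']); return m['cx']+f*c[0]/c[2],m['cy']+f*c[1]/c[2]
E
python3 - <<'E'
from h import *
for n in ['top','scene']:
    p,d,m=cap(n,n+'0.png')
    for q in ['key_handle','blue_socket']:
        for s in r.spot_point(n,q)[:4]:
            u,v=s['centre'];dd=d[int(v),int(u)]
            print(n,q,round(s['score'],2),np.round([u,v]),np.round(w(m,u,v,dd),4), onz(m,u,v,.088 if 'key' in q else .068).round(4))
print(r.get_state())
E
```

```text
pics
top key_handle 0.53 [327. 281.] [ 0.4409 -0.0173  0.0948] [ 0.4413 -0.0174  0.088 ]
top blue_socket 0.6 [200. 216.] [0.5917 0.2662 0.0343] [0.5864 0.2595 0.068 ]
scene key_handle 0.72 [341. 295.] [ 0.5183 -0.1466  0.0828] [ 0.5156 -0.1495  0.088 ]
scene key_handle 0.65 [266. 274.] [ 0.4316 -0.0176  0.0928] [ 0.4336 -0.0141  0.088 ]
{'time_s': 0.3, 'joints': array([ 8.42296191e+01,  2.05634517e+01,  6.68240964e-01, -5.16593805e-03,
       -7.01361188e+01, -1.65085325e+01]), 'qd': array([ 0.00671537, -0.07472278,  0.07913166,  0.09767994,  0.00688219,
       -0.10325196]), 'joint_torque': array([ 1.84563191e-04, -5.81813085e+01,  2.92816722e+01,  6.98981032e+00,
        9.28159832e-03, -1.15067610e-04]), 'tcp_pos': array([0.25585111, 0.6244734 , 0.2372476 ]), 'eef_rot': array([  97.69507475,   89.96829603, -104.58559529]), 'contact_force': array([-0.21094863, -0.22166346,  0.48587589]), 'moment': array([-0.00350341, -0.02377372,  0.03999874]), 'gripper_width': 0.08780388114692207}
```

View pics/top0.png

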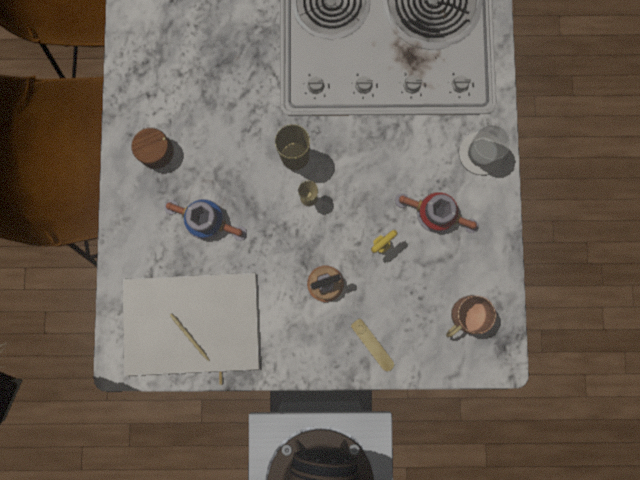

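View pics/scene0.png

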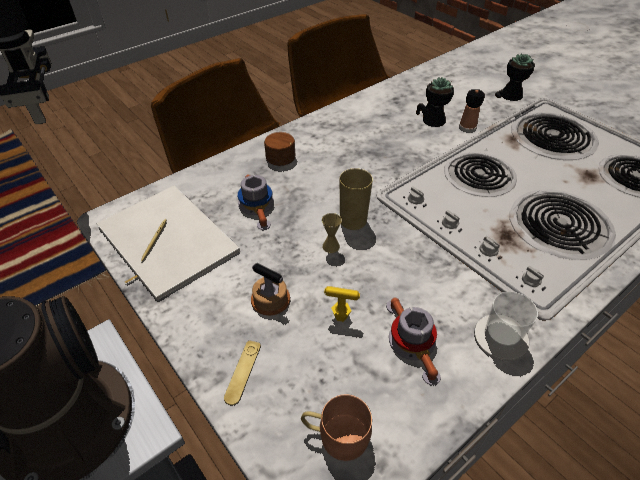

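The candidates for the key are the black T-bar in the wooden stand, top (326,282) / scene (267,274), and the yellow T at top (384,241) / scene (341,295). The black bar in the stand fits the description and the yellow one is the look-alike. The blue valve is at top (203,216), and the red one at top (440,211). Next I'll confirm this in an enlarged crop and measure the angles.

```bash
cat > m.py <<'E'
from h import *
z=np.load('/tmp/top.npz');p,d=z['p'],z['d'];m=dict(R=z['R'],t=z['t'],cx=z['c'][0],cy=z['c'][1],vertical_fov=float(z['fov']))
E
python3 - <<'E'
from m import *
a=cv2.resize(p[240:320,285:365],(400,400),interpolation=cv2.INTER_CUBIC);b=cv2.resize(p[178:258,163:243],(400,400),interpolation=cv2.INTER_CUBIC)
cv2.imwrite('pics/crop1.png',np.hstack([a,b])[:,:,::-1])
g=p.astype(int).max(2)
P=np.array([[*w(m,u,v,d[v,u]),g[v,u]] for v in range(250,315) for u in range(300,355) if d[v,u]>0])
k=P[(P[:,2]>.07)]
print(len(k),k[:,:3].mean(0),k[:,2].max())
rect=cv2.minAreaRect((k[:,:2]*1000).astype(np.float32));print(rect)
c=np.cov(k[:,:2].T);e=np.linalg.eigh(c);print(e[0]**.5,e[1][:,1],np.degrees(np.arctan2(e[1][1,1],e[1][0,1])))
B=np.array([w(m,u,v,d[v,u]) for v in range(185,250) for u in range(160,250) if d[v,u]>0])
t=B[(B[:,2]>.06)&(B[:,2]<.08)];print(len(t),t.mean(0),cv2.minEnclosingCircle((t[:,:2]*1000).astype(np.float32)),cv2.minAreaRect((t[:,:2]*1000).astype(np.float32)))
for n in [(177,208),(237,232)]: print(onz(m,*n,.025))
print(m['t'],np.round(m['R'],3))
E
```

```text
239 [ 0.4396793  -0.01371125  0.09511095] 0.10312667217928644
((440.0536193847656, -13.731632232666016), (16.09381675720215, 68.26687622070312), 18.64785385131836)
[0.00463196 0.01919635] [-0.32043694  0.94726985] 108.68935109015003
432 [0.58772933 0.26138093 0.06686837] ((586.8434448242188, 261.9744873046875), 33.470130920410156) ((587.3284301757812, 261.24761962890625), (62.5157470703125, 62.29494857788086), 89.41899871826172)
[0.61194534 0.32171455 0.025     ]
[0.55592152 0.18480033 0.025     ]
[-0.0049327   0.53392934  1.3647595 ] [[-0.007 -1.     0.001]
 [-0.993  0.007 -0.115]
 [ 0.115 -0.002 -0.993]]
```

View pics/crop1.png

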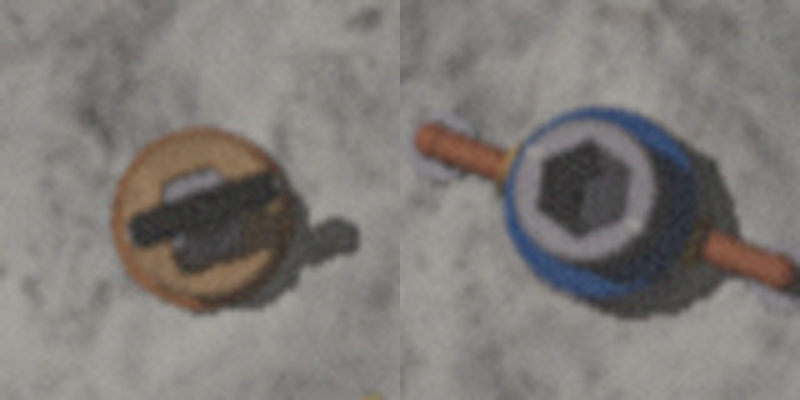

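```bash
cat > go.py <<'E'
from h import *
from scipy.spatial.transform import Rotation as Ro
def rot(): 
    s=r.get_state(); return s,Ro.from_euler('xyz',s['eef_rot'],degrees=True).as_matrix()
def go(X,yaw=None):
    s,R=rot(); D=R.T@(np.array(X)-s['tcp_pos'])
    ya=np.degrees(np.arctan2(R[1,1],R[0,1]))
    print('t',round(s['time_s'],2),'pos',s['tcp_pos'].round(4),'F',s['contact_force'].round(1),'M',s['moment'].round(2),'w',round(s['gripper_width'],4),'j',s['joints'].round(0))
    print('yaw of tool y',ya.round(2),'tilt x',R[:,0].round(4))
    # tilt fix: make tool x = -z
    c=np.cross(R[:,0],[0,0,-1]); print('tiltfix rows',(R.T@c/.08).round(3))
    print('rows of full step xyz',(D/.02).round(3))
    if yaw is not None: print('wx rows',((-(yaw-ya)/np.degrees(.08))).round(3))
E
python3 - <<'E'
from go import *
go([.587,.2615,.238],18.7); go([.44,-.0137,.2],18.7)
m=r.camera_model('wrist'); s,R=rot(); print('cam in tool',(R.T@(-np.array(m['R']).T@m['t']-s['tcp_pos'])).round(3), 'cam axes in tool',(m['R']@R).round(2), m['vertical_fov'])
E
```

```text
t 0.3 pos [0.2559 0.6245 0.2372] F [-0.2 -0.2  0.5] M [-0.   -0.02  0.04] w 0.0878 j [ 84.  21.   1.  -0. -70. -17.]
yaw of tool y -112.28 tilt x [-1.e-04 -5.e-04 -1.e+00]
tiltfix rows [ 0.    -0.001 -0.007]
rows of full step xyz [ -0.03   10.516 -22.202]
wx rows -28.576
t 0.3 pos [0.2559 0.6245 0.2372] F [-0.2 -0.2  0.5] M [-0.   -0.02  0.04] w 0.0878 j [ 84.  21.   1.  -0. -70. -17.]
yaw of tool y -112.28 tilt x [-1.e-04 -5.e-04 -1.e+00]
tiltfix rows [ 0.    -0.001 -0.007]
rows of full step xyz [  1.878  26.034 -20.618]
wx rows -28.576
cam in tool [-0.146  0.    -0.066] cam axes in tool [[ 0.    1.   -0.  ]
 [-0.24  0.    0.97]
 [ 0.97 -0.    0.24]] 66.88257366378811
```

```bash
cat >> go.py <<'E'
def plan(X,yaw,n):
    s,R=rot(); ya=np.degrees(np.arctan2(R[1,1],R[0,1])); dy=(yaw-ya+180)%360-180
    D=(np.array(X)-s['tcp_pos'])/n/.02
    for i in range(n):
        Ri=Ro.from_euler('z',dy*i/n,degrees=True).as_matrix()@R
        print(i,(Ri.T@D).round(2),(-dy/n/np.degrees(.08)).round(2))
E
python3 - <<'E'
from go import *
plan([.585,.275,.26],-161.3,25)
E
```

```text
0 [-0.05  0.4  -0.87] 0.43
1 [-0.05  0.37 -0.89] 0.43
2 [-0.05  0.34 -0.9 ] 0.43
3 [-0.05  0.31 -0.91] 0.43
4 [-0.05  0.27 -0.92] 0.43
5 [-0.05  0.24 -0.93] 0.43
6 [-0.05  0.21 -0.94] 0.43
7 [-0.05  0.18 -0.94] 0.43
8 [-0.05  0.15 -0.95] 0.43
9 [-0.05  0.11 -0.95] 0.43
10 [-0.05  0.08 -0.96] 0.43
11 [-0.05  0.05 -0.96] 0.43
12 [-0.05  0.02 -0.96] 0.43
13 [-0.05 -0.02 -0.96] 0.43
14 [-0.05 -0.05 -0.96] 0.43
15 [-0.05 -0.08 -0.96] 0.43
16 [-0.05 -0.12 -0.95] 0.43
17 [-0.05 -0.15 -0.95] 0.43
18 [-0.05 -0.18 -0.94] 0.43
19 [-0.05 -0.21 -0.94] 0.43
20 [-0.05 -0.24 -0.93] 0.43
21 [-0.05 -0.28 -0.92] 0.43
22 [-0.05 -0.31 -0.91] 0.43
23 [-0.05 -0.34 -0.9 ] 0.43
24 [-0.05 -0.37 -0.89] 0.43
```

Call:
{"fn": "arm_command", "kwargs": {
  "plan": [
    {"dx":-0.05,"dy":0.4,"dz":-0.87,"wx":0.43},
    {"dx":-0.05,"dy":0.37,"dz":-0.89,"wx":0.43},
    {"dx":-0.05,"dy":0.34,"dz":-0.9,"wx":0.43},
    {"dx":-0.05,"dy":0.31,"dz":-0.91,"wx":0.43},
    {"dx":-0.05,"dy":0.27,"dz":-0.92,"wx":0.43},
    {"dx":-0.05,"dy":0.24,"dz":-0.93,"wx":0.43},
    {"dx":-0.05,"dy":0.21,"dz":-0.94,"wx":0.43},
    {"dx":-0.05,"dy":0.18,"dz":-0.94,"wx":0.43},
    {"dx":-0.05,"dy":0.15,"dz":-0.95,"wx":0.43},
    {"dx":-0.05,"dy":0.11,"dz":-0.95,"wx":0.43},
    {"dx":-0.05,"dy":0.08,"dz":-0.96,"wx":0.43},
    {"dx":-0.05,"dy":0.05,"dz":-0.96,"wx":0.43},
    {"dx":-0.05,"dy":0.02,"dz":-0.96,"wx":0.43},
    {"dx":-0.05,"dy":-0.02,"dz":-0.96,"wx":0.43},
    {"dx":-0.05,"dy":-0.05,"dz":-0.96,"wx":0.43},
    {"dx":-0.05,"dy":-0.08,"dz":-0.96,"wx":0.43},
    {"dx":-0.05,"dy":-0.12,"dz":-0.95,"wx":0.43},
    {"dx":-0.05,"dy":-0.15,"dz":-0.95,"wx":0.43},
    {"dx":-0.05,"dy":-0.18,"dz":-0.94,"wx":0.43},
    {"dx":-0.05,"dy":-0.21,"dz":-0.94,"wx":0.43}
  ]
}}

```text
schema error: expected keys dx, dy, dz, wx, wy, wz
```

Run:
```python
from go import *
go([.587,.2615,.238],-161.3)
plan([.585,.275,.26],-161.3,8)
```

```text
t 0.3 pos [0.2559 0.6245 0.2372] F [-0.2 -0.2  0.5] M [-0.   -0.02  0.04] w 0.0878 j [ 84.  21.   1.  -0. -70. -17.]
yaw of tool y -112.28 tilt x [-1.e-04 -5.e-04 -1.e+00]
tiltfix rows [ 0.    -0.001 -0.007]
rows of full step xyz [ -0.03   10.516 -22.202]
wx rows 10.694
0 [-0.14  1.24 -2.73] 1.34
1 [-0.14  0.94 -2.85] 1.34
2 [-0.14  0.63 -2.93] 1.34
3 [-0.14  0.32 -2.98] 1.34
4 [-0.14 -0.   -3.  ] 1.34
5 [-0.14 -0.32 -2.98] 1.34
6 [-0.14 -0.64 -2.93] 1.34
7 [-0.14 -0.95 -2.85] 1.34
```

All six keys are required in every row.

Call:
{"fn": "arm_command", "kwargs": {
  "plan": [
    {"dx":-0.05,"dy":0.4,"dz":-0.87,"wx":0.43,"wy":0,"wz":0},
    {"dx":-0.05,"dy":0.37,"dz":-0.89,"wx":0.43,"wy":0,"wz":0},
    {"dx":-0.05,"dy":0.34,"dz":-0.9,"wx":0.43,"wy":0,"wz":0},
    {"dx":-0.05,"dy":0.31,"dz":-0.91,"wx":0.43,"wy":0,"wz":0},
    {"dx":-0.05,"dy":0.27,"dz":-0.92,"wx":0.43,"wy":0,"wz":0},
    {"dx":-0.05,"dy":0.24,"dz":-0.93,"wx":0.43,"wy":0,"wz":0},
    {"dx":-0.05,"dy":0.21,"dz":-0.94,"wx":0.43,"wy":0,"wz":0},
    {"dx":-0.05,"dy":0.18,"dz":-0.94,"wx":0.43,"wy":0,"wz":0},
    {"dx":-0.05,"dy":0.15,"dz":-0.95,"wx":0.43,"wy":0,"wz":0},
    {"dx":-0.05,"dy":0.11,"dz":-0.95,"wx":0.43,"wy":0,"wz":0},
    {"dx":-0.05,"dy":0.08,"dz":-0.96,"wx":0.43,"wy":0,"wz":0},
    {"dx":-0.05,"dy":0.05,"dz":-0.96,"wx":0.43,"wy":0,"wz":0},
    {"dx":-0.05,"dy":0.02,"dz":-0.96,"wx":0.43,"wy":0,"wz":0},
    {"dx":-0.05,"dy":-0.02,"dz":-0.96,"wx":0.43,"wy":0,"wz":0},
    {"dx":-0.05,"dy":-0.05,"dz":-0.96,"wx":0.43,"wy":0,"wz":0},
    {"dx":-0.05,"dy":-0.08,"dz":-0.96,"wx":0.43,"wy":0,"wz":0},
    {"dx":-0.05,"dy":-0.12,"dz":-0.95,"wx":0.43,"wy":0,"wz":0},
    {"dx":-0.05,"dy":-0.15,"dz":-0.95,"wx":0.43,"wy":0,"wz":0},
    {"dx":-0.05,"dy":-0.18,"dz":-0.94,"wx":0.43,"wy":0,"wz":0},
    {"dx":-0.05,"dy":-0.21,"dz":-0.94,"wx":0.43,"wy":0,"wz":0}
  ]
}}

```text
time_s: 1.97
tcp_pos: [0.5303, 0.2981, 0.2627]
eef_rot: [-67.7, 89.8, 46.3]
contact_force: [0.7, -0.1, -0.5]
gripper_width: 0.0876
```

Run:
```python
from go import *
go([.587,.2615,.238],-161.3)
plan([.585,.275,.26],-161.3,8)
p,d,m=cap('wrist','w1.png')
```

```text
t 1.97 pos [0.5303 0.2981 0.2627] F [ 0.7 -0.1 -0.5] M [ 0.04 -0.06  0.  ] w 0.0876 j [ 48.  13.  -6.   0. -70. -24.]
yaw of tool y -156.02 tilt x [ 0.0029  0.0031 -1.    ]
tiltfix rows [-0.     0.02   0.049]
rows of full step xyz [ 1.238 -1.843 -2.828]
wx rows 1.152
0 [ 0.02 -0.25 -0.27] 0.14
1 [ 0.02 -0.26 -0.27] 0.14
2 [ 0.02 -0.26 -0.27] 0.14
3 [ 0.02 -0.26 -0.26] 0.14
4 [ 0.02 -0.27 -0.26] 0.14
5 [ 0.02 -0.27 -0.26] 0.14
6 [ 0.02 -0.27 -0.25] 0.14
7 [ 0.02 -0.27 -0.25] 0.14
```

View pics/w1.png

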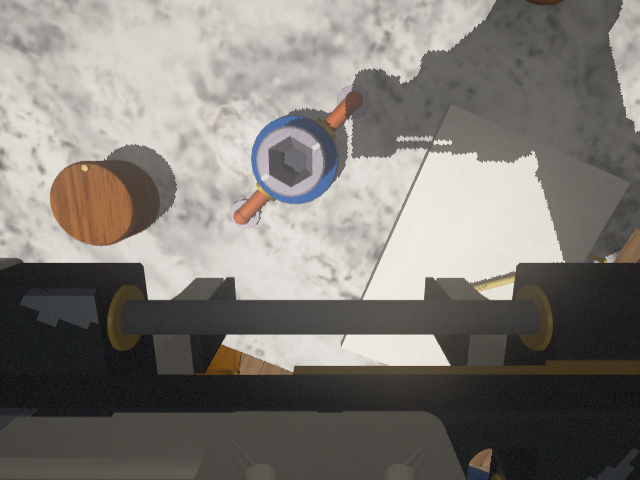

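The wrist view shows the blue valve with its socket at about (292,160). White marks lie roughly along the pipe, which runs from (242,213) to (355,98). I'll measure the hex angle from an enlarged crop.

Run:
```python
from go import *
p,d,m=cap('wrist','w1b.png')
np.savez('/tmp/w1',p=p)
for s in r.spot_point('wrist','blue_socket')[:2]: print(s, onz(m,*s['centre'],.068))
cv2.imwrite('pics/c2.png',cv2.resize(p[110:210,240:340],(600,600),interpolation=cv2.INTER_CUBIC)[:,:,::-1])
# top-face depth
P=np.array([w(m,u,v,d[v,u]) for v in range(100,220) for u in range(230,360) if d[v,u]>0])
t=P[(P[:,2]>.06)&(P[:,2]<.078)]; print(len(t),t[:,2].mean(),cv2.minEnclosingCircle((t[:,:2]*1000).astype(np.float32)))
import json; json.dump({k:np.array(v).tolist() for k,v in m.items()},open('/tmp/m.json','w'))
s=r.get_state();print(s['tcp_pos'],s['time_s'])
```

```text
{'centre': [294.7, 166.4], 'score': 0.79} [0.58378707 0.26153999 0.068     ]
2496 0.06651719201016765 ((588.1456298828125, 261.9558410644531), 32.478614807128906)
[0.53035689 0.29810222 0.26259735] 2.1167
```

View pics/c2.png

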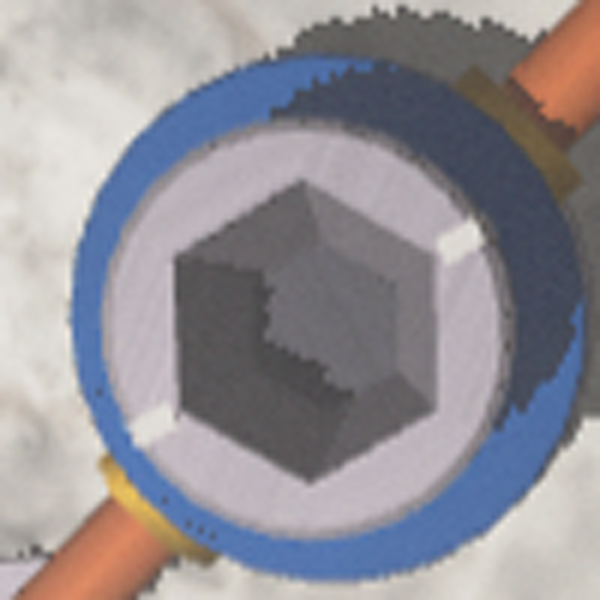

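Run:
```python
from h import *
import json
m=json.load(open('/tmp/m.json'))
C=np.array([(304,180),(435,252),(437,410),(310,483),(180,408),(175,255)])/6+[240,110]-.4
W=np.array([onz(m,*c,.068) for c in C]);c=W.mean(0);print(c)
a=np.degrees(np.arctan2(*(W-c)[:,1::-1].T));print(a.round(1),np.linalg.norm(W-c,axis=1).round(4)); b=(a-30)%60; print('flat angle mod 60',b.round(1))
A,B=[onz(m,x/6+240,y/6+110,.068) for x,y in [(462,241),(155,427)]];print('mark',np.degrees(np.arctan2(A[1]-B[1],A[0]-B[0])))
A,B=[onz(m,x,y,.02) for x,y in [(355,98),(241,214)]];print('pipe',np.degrees(np.arctan2(A[1]-B[1],A[0]-B[0])),(A+B)/2)
```

```text
[0.58758817 0.2618753  0.068     ]
[ -66.7 -125.   173.2  113.5   53.6   -6.5] [0.0225 0.0231 0.023  0.0229 0.0229 0.0229]
flat angle mod 60 [23.3 25.  23.2 23.5 23.6 23.5]
mark -125.95236973963617
pipe -112.145626850006 [0.58952268 0.2571317  0.02      ]
```

The socket is at (0.5877, 0.262) with a flat at 23.6° mod 60, and the valve reads about 0.24 rad. Next is the key.

Run:
```python
from go import *
plan([.44,-.0137,.2],-161.3,18)
```

```text
0 [ 0.17  0.58 -0.69] 0.06
1 [ 0.17  0.58 -0.69] 0.06
2 [ 0.17  0.58 -0.7 ] 0.06
3 [ 0.17  0.57 -0.7 ] 0.06
4 [ 0.17  0.57 -0.7 ] 0.06
5 [ 0.17  0.56 -0.7 ] 0.06
6 [ 0.17  0.56 -0.71] 0.06
7 [ 0.17  0.56 -0.71] 0.06
8 [ 0.17  0.55 -0.71] 0.06
9 [ 0.17  0.55 -0.72] 0.06
10 [ 0.17  0.55 -0.72] 0.06
11 [ 0.17  0.54 -0.72] 0.06
12 [ 0.17  0.54 -0.72] 0.06
13 [ 0.17  0.53 -0.73] 0.06
14 [ 0.17  0.53 -0.73] 0.06
15 [ 0.17  0.53 -0.73] 0.06
16 [ 0.17  0.52 -0.73] 0.06
17 [ 0.17  0.52 -0.74] 0.06
```

Call:
{"fn": "arm_command", "kwargs": {
  "plan": [
    {"dx":0.17,"dy":0.58,"dz":-0.69,"wx":0.06,"wy":0,"wz":0},
    {"dx":0.17,"dy":0.58,"dz":-0.69,"wx":0.06,"wy":0,"wz":0},
    {"dx":0.17,"dy":0.58,"dz":-0.7,"wx":0.06,"wy":0,"wz":0},
    {"dx":0.17,"dy":0.57,"dz":-0.7,"wx":0.06,"wy":0,"wz":0},
    {"dx":0.17,"dy":0.57,"dz":-0.7,"wx":0.06,"wy":0,"wz":0},
    {"dx":0.17,"dy":0.56,"dz":-0.7,"wx":0.06,"wy":0,"wz":0},
    {"dx":0.17,"dy":0.56,"dz":-0.71,"wx":0.06,"wy":0,"wz":0},
    {"dx":0.17,"dy":0.56,"dz":-0.71,"wx":0.06,"wy":0,"wz":0},
    {"dx":0.17,"dy":0.55,"dz":-0.71,"wx":0.06,"wy":0,"wz":0},
    {"dx":0.17,"dy":0.55,"dz":-0.72,"wx":0.06,"wy":0,"wz":0},
    {"dx":0.17,"dy":0.55,"dz":-0.72,"wx":0.06,"wy":0,"wz":0},
    {"dx":0.17,"dy":0.54,"dz":-0.72,"wx":0.06,"wy":0,"wz":0},
    {"dx":0.17,"dy":0.54,"dz":-0.72,"wx":0.06,"wy":0,"wz":0},
    {"dx":0.17,"dy":0.53,"dz":-0.73,"wx":0.06,"wy":0,"wz":0},
    {"dx":0.17,"dy":0.53,"dz":-0.73,"wx":0.06,"wy":0,"wz":0},
    {"dx":0.17,"dy":0.53,"dz":-0.73,"wx":0.06,"wy":0,"wz":0},
    {"dx":0.17,"dy":0.52,"dz":-0.73,"wx":0.06,"wy":0,"wz":0},
    {"dx":0.17,"dy":0.52,"dz":-0.74,"wx":0.06,"wy":0,"wz":0}
  ]
}}

```text
time_s: 3.62
tcp_pos: [0.4292, -0.0291, 0.1984]
eef_rot: [-65.0, 89.2, 43.7]
contact_force: [0.5, 0.1, 0.5]
gripper_width: 0.0878
```

Run:
```python
from go import *
p,d,m=cap('wrist','w2.png')
go([.44,-.0137,.2],-161.3)
u,v=px(m,[.44,-.0137,.09]);print(u,v)
for s in r.spot_point('wrist','key_handle')[:3]: print(s, onz(m,*s['centre'],.088))
P=np.array([w(m,u,v,d[v,u]) for v in range(0,480) for u in range(0,640) if d[v,u]>0])
k=P[(P[:,2]>.08)&(P[:,2]<.105)&(np.hypot(P[:,0]-.44,P[:,1]+.0137)<.05)]
if len(k): print(len(k),k.mean(0),k[:,2].max(),cv2.minAreaRect((k[:,:2]*1000).astype(np.float32)))
```

```text
t 3.67 pos [ 0.4274 -0.0311  0.1975] F [-1.8 -1.7 -2. ] M [-0.28  0.45  0.  ] w 0.0879 j [ 22.  -2. -32.  -0. -59.  -3.]
yaw of tool y -161.43 tilt x [ 0.0077  0.0089 -0.9999]
tiltfix rows [-0.     0.075  0.127]
rows of full step xyz [-0.112 -0.875  0.624]
wx rows -0.027
311.77295695497224 258.99123809998406
{'centre': [247.1, 35.3], 'score': 0.8} [ 0.52467471 -0.14120264  0.088     ]
{'centre': [313.2, 259.9], 'score': 0.74} [ 0.43871424 -0.01275094  0.088     ]
1865 [ 0.44023241 -0.01741084  0.09500651] 0.09820751306653575 ((440.1090393066406, -15.659000396728516), (15.660340309143066, 65.03655242919922), 18.337175369262695)
```

View pics/w2.png

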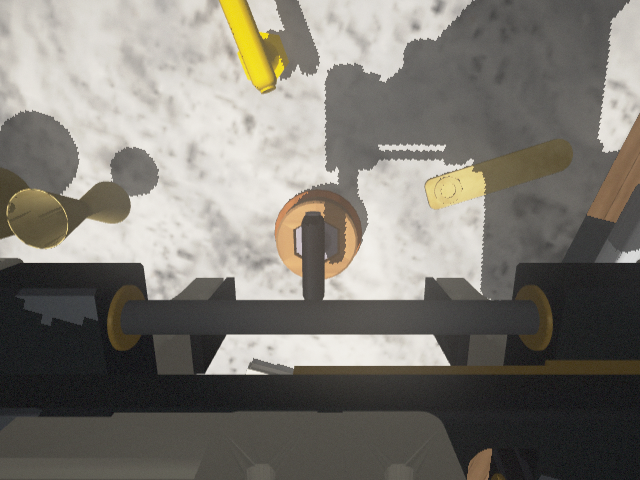

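In this view the black bar handle in the wooden stand is at (313,255). The yellow one, at about (250,40), is the look-alike. I'll correct laterally, then descend.

Call:
{"fn": "arm_command", "kwargs": {
  "plan": [
    {"dx":0,"dy":-0.43,"dz":0.28,"wx":0,"wy":0.04,"wz":0.06},
    {"dx":0,"dy":-0.43,"dz":0.28,"wx":0,"wy":0.04,"wz":0.06},
    {"dx":0.5,"dy":0,"dz":0,"wx":0,"wy":0,"wz":0},
    {"dx":0.9,"dy":0,"dz":0,"wx":0,"wy":0,"wz":0},
    {"dx":0.9,"dy":0,"dz":0,"wx":0,"wy":0,"wz":0},
    {"dx":0,"dy":0,"dz":0,"wx":0,"wy":0,"wz":0}
  ]
}}

```text
time_s: 4.22
tcp_pos: [0.4462, -0.0085, 0.1535]
eef_rot: [-100.7, 89.5, 7.9]
contact_force: [-1.1, -0.3, -1.1]
gripper_width: 0.0878
```

Run:
```python
from go import *
go([.44,-.015,.08],-161.4)
```

```text
t 4.22 pos [ 0.4462 -0.0085  0.1535] F [-1.1 -0.3 -1.1] M [0.02 0.23 0.  ] w 0.0878 j [ 24.   3. -34.   0. -52.  -6.]
yaw of tool y -161.45 tilt x [ 0.0083  0.0011 -1.    ]
tiltfix rows [ 0.    -0.019  0.103]
rows of full step xyz [ 3.672  0.427 -0.205]
wx rows -0.01
```

Call:
{"fn": "arm_command", "kwargs": {
  "plan": [
    {"dx":0.6,"dy":0.43,"dz":-0.2,"wx":0,"wy":-0.02,"wz":0.1},
    {"dx":0.6,"dy":0,"dz":0,"wx":0,"wy":0,"wz":0},
    {"dx":0,"dy":0,"dz":0,"wx":0,"wy":0,"wz":0},
    {"dx":0,"dy":0,"dz":0,"wx":0,"wy":0,"wz":0}
  ]
}}

```text
time_s: 4.55
tcp_pos: [0.4426, -0.0111, 0.1308]
eef_rot: [179.3, 89.9, -71.8]
contact_force: [1.0, -0.0, -0.0]
gripper_width: 0.0877
```

Run:
```python
from go import *
go([.44,-.015,.08],-161.4)
```

```text
t 4.55 pos [ 0.4426 -0.0111  0.1308] F [ 1. -0. -0.] M [ 0.06 -0.05  0.03] w 0.0877 j [ 24.   4. -36.   0. -50.  -6.]
yaw of tool y -161.14 tilt x [ 5.0e-04 -1.5e-03 -1.0e+00]
tiltfix rows [-0.   -0.02 -0.  ]
rows of full step xyz [ 2.542  0.186 -0.138]
wx rows 0.056
```

Call:
{"fn": "arm_command", "kwargs": {
  "plan": [
    {"dx":0.7,"dy":0.15,"dz":-0.12,"wx":0.05,"wy":0,"wz":0},
    {"dx":0.8,"dy":0.05,"dz":-0.03,"wx":0,"wy":0,"wz":0},
    {"dx":0.7,"dy":0,"dz":0,"wx":0,"wy":0,"wz":0},
    {"dx":0.2,"dy":0,"dz":0,"wx":0,"wy":0,"wz":0},
    {"dx":0,"dy":0,"dz":0,"wx":0,"wy":0,"wz":0},
    {"dx":0,"dy":0,"dz":0,"wx":0,"wy":0,"wz":0}
  ]
}}

```text
time_s: 5.05
tcp_pos: [0.4464, -0.0112, 0.0883]
eef_rot: [-107.5, 89.4, 1.4]
contact_force: [-0.2, -0.4, 0.6]
gripper_width: 0.0875
```

Run:
```python
from go import *
go([.44,-.015,.08],-161.4)
```

```text
t 5.05 pos [ 0.4464 -0.0112  0.0883] F [-0.2 -0.4  0.6] M [ 0.08  0.01 -0.01] w 0.0875 j [ 24.   8. -39.   0. -42.  -6.]
yaw of tool y -161.11 tilt x [ 1.000e-02  2.000e-04 -9.999e-01]
tiltfix rows [-0.    -0.038  0.119]
rows of full step xyz [ 0.413  0.371 -0.076]
wx rows 0.062
```

Call:
{"fn": "arm_command", "kwargs": {
  "plan": [
    {"dx":0.4,"dy":0.37,"dz":-0.1,"wx":0.06,"wy":-0.03,"wz":0.12},
    {"dx":0,"dy":0,"dz":0,"wx":0,"wy":0,"wz":0},
    {"dx":0,"dy":0,"dz":0,"wx":0,"wy":0,"wz":0}
  ]
}}

```text
time_s: 5.3
tcp_pos: [0.4414, -0.0149, 0.082]
eef_rot: [-98.3, 89.8, 10.3]
contact_force: [-0.1, 0.2, 0.7]
gripper_width: 0.0877
```

Run:
```python
from go import *
go([.44,-.015,.08],-161.4)
```

```text
t 5.3 pos [ 0.4414 -0.0149  0.082 ] F [-0.1  0.2  0.7] M [ 0.08 -0.08  0.08] w 0.0877 j [ 24.   8. -40.   0. -42.  -5.]
yaw of tool y -161.36 tilt x [ 2.8e-03  5.0e-04 -1.0e+00]
tiltfix rows [ 0.    -0.005  0.036]
rows of full step xyz [0.099 0.066 0.019]
wx rows 0.008
```

Well placed. Closing with 45 N.

Call:
{"fn": "arm_command", "kwargs": {
  "plan": [
    {"dx":0.1,"dy":0.06,"dz":0.02,"wx":0,"wy":0,"wz":0.03},
    {"dx":0,"dy":0,"dz":0,"wx":0,"wy":0,"wz":0},
    {"dx":0,"dy":0,"dz":0,"wx":0,"wy":0,"wz":0},
    {"dx":0,"dy":0,"dz":0,"wx":0,"wy":0,"wz":0},
    {"dx":0,"dy":0,"dz":0,"wx":0,"wy":0,"wz":0},
    {"dx":0,"dy":0,"dz":0,"wx":0,"wy":0,"wz":0},
    {"dx":0,"dy":0,"dz":0,"wx":0,"wy":0,"wz":0},
    {"dx":0,"dy":0,"dz":0,"wx":0,"wy":0,"wz":0},
    {"dx":0,"dy":0,"dz":0,"wx":0,"wy":0,"wz":0}
  ],
  "fingers": 1,
  "force": 45
}}

```text
time_s: 6.05
tcp_pos: [0.4405, -0.0149, 0.0809]
eef_rot: [-103.1, 89.9, 5.5]
contact_force: [-0.5, 0.5, 0.4]
gripper_width: 0.033
```

Run:
```python
from go import *
go([.44,-.015,.08],-161.4)
```

```text
t 6.05 pos [ 0.4405 -0.0149  0.0809] F [-0.5  0.5  0.4] M [ 0.07 -0.02 -0.  ] w 0.033 j [ 24.   8. -40.   0. -42.  -5.]
yaw of tool y -161.38 tilt x [ 2.1e-03  2.0e-04 -1.0e+00]
tiltfix rows [ 0.    -0.006  0.025]
rows of full step xyz [0.046 0.026 0.006]
wx rows 0.005
```

Still closing; waiting.

Call:
{"fn": "arm_command", "kwargs": {
  "plan": [
    {"dx":0,"dy":0,"dz":0,"wx":0,"wy":0,"wz":0},
    {"dx":0,"dy":0,"dz":0,"wx":0,"wy":0,"wz":0},
    {"dx":0,"dy":0,"dz":0,"wx":0,"wy":0,"wz":0},
    {"dx":0,"dy":0,"dz":0,"wx":0,"wy":0,"wz":0},
    {"dx":0,"dy":0,"dz":0,"wx":0,"wy":0,"wz":0}
  ]
}}

```text
time_s: 6.47
tcp_pos: [0.4403, -0.015, 0.0808]
eef_rot: [-106.3, 89.9, 2.3]
contact_force: [-1.1, -0.7, 0.5]
gripper_width: 0.0158
```

Run:
```python
from go import *
go([.44,-.015,.20],-161.4)
```

```text
t 6.47 pos [ 0.4403 -0.015   0.0808] F [-1.1 -0.7  0.5] M [ 0.04 -0.01  0.02] w 0.0158 j [ 24.   8. -40.   0. -42.  -5.]
yaw of tool y -161.38 tilt x [ 1.6e-03  1.0e-04 -1.0e+00]
tiltfix rows [ 0.    -0.006  0.019]
rows of full step xyz [-5.96e+00  5.00e-03  3.00e-03]
wx rows 0.004
```

Call:
{"fn": "arm_command", "kwargs": {
  "plan": [
    {"dx":-0.4,"dy":0,"dz":0,"wx":0,"wy":0,"wz":0},
    {"dx":-0.7,"dy":0,"dz":0,"wx":0,"wy":0,"wz":0},
    {"dx":-0.9,"dy":0,"dz":0,"wx":0,"wy":0,"wz":0},
    {"dx":-0.9,"dy":0,"dz":0,"wx":0,"wy":0,"wz":0},
    {"dx":-0.9,"dy":0,"dz":0,"wx":0,"wy":0,"wz":0},
    {"dx":-0.9,"dy":0,"dz":0,"wx":0,"wy":0,"wz":0},
    {"dx":-0.5,"dy":0,"dz":0,"wx":0,"wy":0,"wz":0},
    {"dx":0,"dy":0,"dz":0,"wx":0,"wy":0,"wz":0}
  ]
}}

```text
time_s: 7.13
tcp_pos: [0.4374, -0.016, 0.191]
eef_rot: [92.7, 89.7, -158.7]
contact_force: [0.4, -1.1, -1.8]
gripper_width: 0.0154
```

Run:
```python
from go import *
p,d,m=cap('wrist','w3.png')
go([.5877,.262,.20],-156.4)
plan([.5877,.262,.20],-156.4,20)
```

```text
t 7.18 pos [ 0.4371 -0.016   0.1901] F [ 0.5 -0.9 -1.1] M [ 0.08 -0.12  0.04] w 0.0157 j [ 24.   0. -32.  -0. -59.  -5.]
yaw of tool y -161.44 tilt x [-0.0047 -0.0015 -1.    ]
tiltfix rows [ 0.     0.001 -0.061]
rows of full step xyz [ -0.551 -11.558  10.781]
wx rows -1.101
0 [-0.03 -0.58  0.54] -0.06
1 [-0.03 -0.58  0.54] -0.06
2 [-0.03 -0.58  0.53] -0.06
3 [-0.03 -0.58  0.53] -0.06
4 [-0.03 -0.59  0.53] -0.06
5 [-0.03 -0.59  0.53] -0.06
6 [-0.03 -0.59  0.52] -0.06
7 [-0.03 -0.59  0.52] -0.06
8 [-0.03 -0.6   0.52] -0.06
9 [-0.03 -0.6   0.52] -0.06
10 [-0.03 -0.6   0.51] -0.06
11 [-0.03 -0.6   0.51] -0.06
12 [-0.03 -0.61  0.51] -0.06
13 [-0.03 -0.61  0.51] -0.06
14 [-0.03 -0.61  0.5 ] -0.06
15 [-0.03 -0.61  0.5 ] -0.06
16 [-0.03 -0.61  0.5 ] -0.06
17 [-0.03 -0.62  0.49] -0.06
18 [-0.03 -0.62  0.49] -0.06
19 [-0.03 -0.62  0.49] -0.06
```

View pics/w3.png

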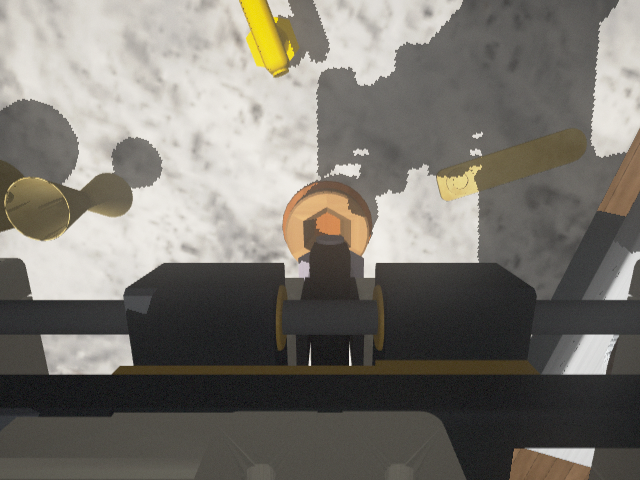

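The key is out of the stand (empty socket at (325,225)) and held between the fingers. Moving it to the blue valve.

Call:
{"fn": "arm_command", "kwargs": {
  "plan": [
    {"dx":-0.03,"dy":-0.58,"dz":0.54,"wx":-0.06,"wy":0,"wz":0},
    {"dx":-0.03,"dy":-0.58,"dz":0.54,"wx":-0.06,"wy":0,"wz":0},
    {"dx":-0.03,"dy":-0.58,"dz":0.53,"wx":-0.06,"wy":0,"wz":0},
    {"dx":-0.03,"dy":-0.58,"dz":0.53,"wx":-0.06,"wy":0,"wz":0},
    {"dx":-0.03,"dy":-0.59,"dz":0.53,"wx":-0.06,"wy":0,"wz":0},
    {"dx":-0.03,"dy":-0.59,"dz":0.53,"wx":-0.06,"wy":0,"wz":0},
    {"dx":-0.03,"dy":-0.59,"dz":0.52,"wx":-0.06,"wy":0,"wz":0},
    {"dx":-0.03,"dy":-0.59,"dz":0.52,"wx":-0.06,"wy":0,"wz":0},
    {"dx":-0.03,"dy":-0.6,"dz":0.52,"wx":-0.06,"wy":0,"wz":0},
    {"dx":-0.03,"dy":-0.6,"dz":0.52,"wx":-0.06,"wy":0,"wz":0},
    {"dx":-0.03,"dy":-0.6,"dz":0.51,"wx":-0.06,"wy":0,"wz":0},
    {"dx":-0.03,"dy":-0.6,"dz":0.51,"wx":-0.06,"wy":0,"wz":0},
    {"dx":-0.03,"dy":-0.61,"dz":0.51,"wx":-0.06,"wy":0,"wz":0},
    {"dx":-0.03,"dy":-0.61,"dz":0.51,"wx":-0.06,"wy":0,"wz":0},
    {"dx":-0.03,"dy":-0.61,"dz":0.5,"wx":-0.06,"wy":0,"wz":0},
    {"dx":-0.03,"dy":-0.5,"dz":0.4,"wx":-0.06,"wy":0,"wz":0},
    {"dx":-0.03,"dy":-0.3,"dz":0.3,"wx":-0.06,"wy":0,"wz":0},
    {"dx":0,"dy":0,"dz":0,"wx":0,"wy":0,"wz":0},
    {"dx":0,"dy":0,"dz":0,"wx":0,"wy":0,"wz":0}
  ]
}}

```text
time_s: 8.77
tcp_pos: [0.568, 0.24, 0.1914]
eef_rot: [89.8, 89.1, -156.4]
contact_force: [0.2, -0.0, -1.7]
gripper_width: 0.0158
```

Run:
```python
from go import *
go([.5877,.262,.17],-156.4)
```

```text
t 8.77 pos [0.568  0.24   0.1914] F [ 0.2 -0.  -1.7] M [ 0.05 -0.01 -0.01] w 0.0158 j [ 41.  17. -10.  -0. -63. -17.]
yaw of tool y -156.15 tilt x [-0.0141 -0.0062 -0.9999]
tiltfix rows [ 0.     0.001 -0.192]
rows of full step xyz [ 1.048 -1.359  0.608]
wx rows 0.054
```

Call:
{"fn": "arm_command", "kwargs": {
  "plan": [
    {"dx":0.2,"dy":-0.7,"dz":0.3,"wx":0.05,"wy":0,"wz":-0.1},
    {"dx":0.2,"dy":-0.65,"dz":0.3,"wx":0,"wy":0,"wz":-0.1},
    {"dx":0,"dy":0,"dz":0,"wx":0,"wy":0,"wz":0},
    {"dx":0,"dy":0,"dz":0,"wx":0,"wy":0,"wz":0}
  ]
}}

```text
time_s: 9.1
tcp_pos: [0.5889, 0.2627, 0.1823]
eef_rot: [-87.3, 89.9, 26.3]
contact_force: [1.0, -0.6, -1.4]
gripper_width: 0.0156
```

Run:
```python
from go import *
go([.5877,.262,.17],-156.4)
```

```text
t 9.1 pos [0.5889 0.2627 0.1823] F [ 1.  -0.6 -1.4] M [0.08 0.04 0.01] w 0.0156 j [ 41.  20.  -8.   0. -62. -18.]
yaw of tool y -156.45 tilt x [ 1.3e-03  6.0e-04 -1.0e+00]
tiltfix rows [0.    0.001 0.018]
rows of full step xyz [ 0.614  0.069 -0.009]
wx rows -0.012
```

Run:
```python
from go import *
p,d,m=cap('wrist','w4.png')
q,_,ms=cap('scene','s4.png')
u,v=map(int,px(ms,[.588,.262,.1]));print(u,v)
a=cv2.resize(q[v-80:v+70,u-70:u+80],(450,450));b=cv2.resize(p[150:350,230:430],(350,350))
c=np.zeros((450,800,3),np.uint8);c[:,:450]=a;c[:350,450:]=b
cv2.imwrite('pics/c4.png',c[:,:,::-1])
```

```text
252 171
```

View pics/c4.png

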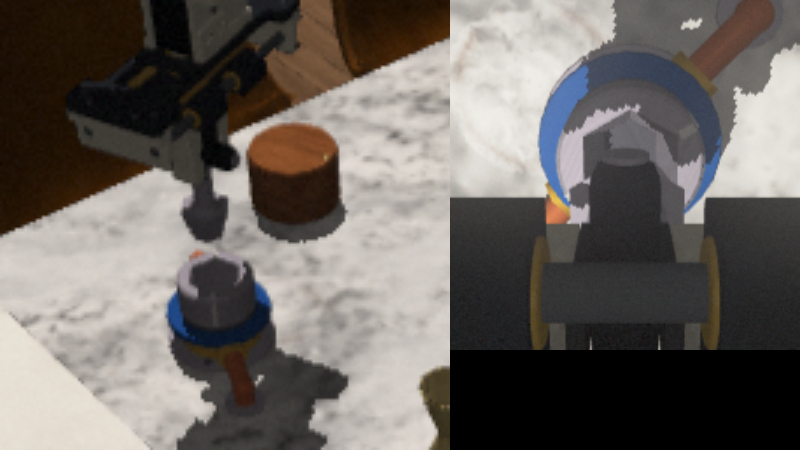

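The key hangs upright over the blue socket: in the crop the bit is at (205,215) and the socket at (215,270). The hexes line up, so I'll lower it in stages.

Call:
{"fn": "arm_command", "kwargs": {
  "plan": [
    {"dx":0.5,"dy":0.06,"dz":0,"wx":0,"wy":0,"wz":0},
    {"dx":0.5,"dy":0,"dz":0,"wx":0,"wy":0,"wz":0.02},
    {"dx":0.5,"dy":0.02,"dz":0,"wx":0,"wy":0,"wz":0.04},
    {"dx":0.4,"dy":0.02,"dz":0,"wx":0,"wy":0,"wz":0.04},
    {"dx":0,"dy":0,"dz":0,"wx":0,"wy":0,"wz":0},
    {"dx":0,"dy":0,"dz":0,"wx":0,"wy":0,"wz":0}
  ]
}}

```text
time_s: 9.7
tcp_pos: [0.5855, 0.2599, 0.14]
eef_rot: [89.0, 89.5, -157.5]
contact_force: [0.0, -0.3, -1.3]
gripper_width: 0.0156
```

Run:
```python
from go import *
go([.5877,.262,.1108],-156.4)
```

```text
t 9.7 pos [0.5855 0.2599 0.14  ] F [ 0.  -0.3 -1.3] M [ 0.1  -0.02  0.07] w 0.0156 j [ 41.  22. -11.  -0. -58. -18.]
yaw of tool y -156.53 tilt x [-0.0081 -0.0033 -1.    ]
tiltfix rows [ 0.     0.002 -0.109]
rows of full step xyz [ 1.458 -0.157  0.054]
wx rows -0.029
```

Call:
{"fn": "arm_command", "kwargs": {
  "plan": [
    {"dx":0.3,"dy":-0.14,"dz":0.05,"wx":-0.02,"wy":0,"wz":-0.1},
    {"dx":0.4,"dy":0,"dz":0,"wx":0,"wy":0,"wz":0.02},
    {"dx":0.3,"dy":0,"dz":0,"wx":0,"wy":0,"wz":0.02},
    {"dx":0,"dy":0,"dz":0,"wx":0,"wy":0,"wz":0},
    {"dx":0,"dy":0,"dz":0,"wx":0,"wy":0,"wz":0}
  ]
}}

```text
time_s: 10.12
tcp_pos: [0.588, 0.2622, 0.1178]
eef_rot: [89.7, 89.8, -156.7]
contact_force: [0.1, -0.5, -1.3]
gripper_width: 0.0157
```

Run:
```python
from go import *
go([.5877,.262,.1108],-156.4)
```

```text
t 10.12 pos [0.588  0.2622 0.1178] F [ 0.1 -0.5 -1.3] M [ 0.04 -0.1   0.02] w 0.0157 j [ 41.  23. -12.  -0. -55. -18.]
yaw of tool y -156.42 tilt x [-0.0029 -0.0013 -1.    ]
tiltfix rows [-0.    0.   -0.04]
rows of full step xyz [ 0.352  0.018 -0.001]
wx rows -0.005
```

Call:
{"fn": "arm_command", "kwargs": {
  "plan": [
    {"dx":0.2,"dy":0,"dz":0,"wx":0,"wy":0,"wz":-0.03},
    {"dx":0.15,"dy":0,"dz":0,"wx":0,"wy":0,"wz":0},
    {"dx":0.1,"dy":0,"dz":0,"wx":0,"wy":0,"wz":0},
    {"dx":0,"dy":0,"dz":0,"wx":0,"wy":0,"wz":0},
    {"dx":0,"dy":0,"dz":0,"wx":0,"wy":0,"wz":0}
  ]
}}

```text
time_s: 10.53
tcp_pos: [0.5889, 0.2615, 0.1115]
eef_rot: [-134.4, 89.9, -20.7]
contact_force: [-0.2, 0.0, -2.4]
gripper_width: 0.0158
```

Run:
```python
from go import *
go([.5877,.262,.1108],-156.4)
```

```text
t 10.53 pos [0.5889 0.2615 0.1115] F [-0.2  0.  -2.4] M [0.05 0.06 0.02] w 0.0158 j [ 41.  23. -13.   0. -54. -18.]
yaw of tool y -156.35 tilt x [ 2.1e-03 -8.0e-04 -1.0e+00]
tiltfix rows [-0.    -0.02   0.021]
rows of full step xyz [0.035 0.045 0.048]
wx rows 0.01
```

Call:
{"fn": "arm_command", "kwargs": {
  "plan": [
    {"dx":0.05,"dy":0.03,"dz":0.03,"wx":0,"wy":-0.02,"wz":0.02},
    {"dx":0,"dy":0,"dz":0,"wx":0,"wy":0,"wz":0},
    {"dx":0,"dy":0,"dz":0,"wx":0.3,"wy":0,"wz":0},
    {"dx":0,"dy":0,"dz":0,"wx":0.6,"wy":0,"wz":0},
    {"dx":0,"dy":0,"dz":0,"wx":0.6,"wy":0,"wz":0},
    {"dx":0,"dy":0,"dz":0,"wx":0.6,"wy":0,"wz":0},
    {"dx":0,"dy":0,"dz":0,"wx":0.6,"wy":0,"wz":0},
    {"dx":0,"dy":0,"dz":0,"wx":0.6,"wy":0,"wz":0},
    {"dx":0,"dy":0,"dz":0,"wx":0.6,"wy":0,"wz":0},
    {"dx":0,"dy":0,"dz":0,"wx":0,"wy":0,"wz":0}
  ]
}}

```text
time_s: 11.37
tcp_pos: [0.5877, 0.2604, 0.1109]
eef_rot: [147.1, 89.9, -118.5]
contact_force: [-1.2, -1.1, 0.9]
gripper_width: 0.0159
```

Run:
```python
from go import *
go([.5877,.262,.1108],-232.4)
```

```text
t 11.37 pos [0.5877 0.2604 0.1109] F [-1.2 -1.1  0.9] M [-0.41  0.21 -0.02] w 0.0159 j [ 41.  23. -13.   0. -54. -37.]
yaw of tool y -175.6 tilt x [-0.001  -0.0019 -1.    ]
tiltfix rows [ 0.    -0.023 -0.015]
rows of full step xyz [ 0.005 -0.006  0.077]
wx rows 12.392
```

Call:
{"fn": "arm_command", "kwargs": {
  "plan": [
    {"dx":0,"dy":0,"dz":0.06,"wx":0.6,"wy":-0.02,"wz":0},
    {"dx":0,"dy":0,"dz":0,"wx":0.8,"wy":0,"wz":0},
    {"dx":0,"dy":0,"dz":0,"wx":0.8,"wy":0,"wz":0},
    {"dx":0,"dy":0,"dz":0,"wx":0.8,"wy":0,"wz":0},
    {"dx":0,"dy":0,"dz":0,"wx":0.8,"wy":0,"wz":0},
    {"dx":0,"dy":0,"dz":0,"wx":0.8,"wy":0,"wz":0},
    {"dx":0,"dy":0,"dz":0,"wx":0.8,"wy":0,"wz":0},
    {"dx":0,"dy":0,"dz":0,"wx":0.8,"wy":0,"wz":0},
    {"dx":0,"dy":0,"dz":0,"wx":0.8,"wy":0,"wz":0},
    {"dx":0,"dy":0,"dz":0,"wx":0.8,"wy":0,"wz":0},
    {"dx":0,"dy":0,"dz":0,"wx":0.8,"wy":0,"wz":0},
    {"dx":0,"dy":0,"dz":0,"wx":0,"wy":0,"wz":0}
  ]
}}

```text
time_s: 12.37
tcp_pos: [0.5866, 0.2605, 0.1109]
eef_rot: [167.5, 89.7, -138.8]
contact_force: [-1.1, -1.4, 1.5]
gripper_width: 0.0157
```

Run:
```python
from go import *
go([.5877,.262,.1108],-232.4)
```

```text
t 12.37 pos [0.5866 0.2605 0.1109] F [-1.1 -1.4  1.5] M [-0.39  0.09 -0.03] w 0.0157 j [ 41.  23. -13.  -0. -54. -78.]
yaw of tool y 143.68 tilt x [-0.0035 -0.0031 -1.    ]
tiltfix rows [-0.    -0.057 -0.013]
rows of full step xyz [ 0.006 -0.001  0.094]
wx rows 82.049
```

Call:
{"fn": "arm_command", "kwargs": {
  "plan": [
    {"dx":0,"dy":0,"dz":0.08,"wx":0.6,"wy":-0.05,"wz":0},
    {"dx":0,"dy":0,"dz":0,"wx":0.6,"wy":0,"wz":0},
    {"dx":0,"dy":0,"dz":0,"wx":0.6,"wy":0,"wz":0},
    {"dx":0,"dy":0,"dz":0,"wx":0.6,"wy":0,"wz":0},
    {"dx":0,"dy":0,"dz":0,"wx":0.6,"wy":0,"wz":0},
    {"dx":0,"dy":0,"dz":0,"wx":0.6,"wy":0,"wz":0},
    {"dx":0,"dy":0,"dz":0,"wx":0.6,"wy":0,"wz":0}
  ]
}}

```text
time_s: 12.95
tcp_pos: [0.5861, 0.2607, 0.1109]
eef_rot: [174.2, 89.7, -151.0]
contact_force: [-0.9, -1.2, 0.5]
gripper_width: 0.0159
```

Run:
```python
from go import *
go([.5877,.262,.1108],127.6)
```

```text
t 12.95 pos [0.5861 0.2607 0.1109] F [-0.9 -1.2  0.5] M [-0.31  0.27  0.11] w 0.0159 j [ 41.  23. -13.  -0. -54. -96.]
yaw of tool y 124.85 tilt x [-0.0038 -0.0021 -1.    ]
tiltfix rows [ 0.    -0.054 -0.006]
rows of full step xyz [0.006 0.008 0.103]
wx rows -0.599
```

Call:
{"fn": "arm_command", "kwargs": {
  "plan": [
    {"dx":0,"dy":0,"dz":0.06,"wx":0.5,"wy":-0.05,"wz":0},
    {"dx":0,"dy":0,"dz":0,"wx":0.5,"wy":0,"wz":0},
    {"dx":0,"dy":0,"dz":0,"wx":0.5,"wy":0,"wz":0}
  ]
}}

```text
time_s: 13.2
tcp_pos: [0.5858, 0.2607, 0.111]
eef_rot: [-179.8, 89.8, -151.6]
contact_force: [-1.2, 0.2, 1.4]
gripper_width: 0.0162
```

Run:
```python
from go import *
go([.5877,.262,.1108],127.6)
```

```text
t 13.2 pos [0.5858 0.2607 0.111 ] F [-1.2  0.2  1.4] M [-0.25  0.32  0.57] w 0.0162 j [  41.   23.  -13.   -0.  -54. -103.]
yaw of tool y 118.17 tilt x [-0.0027 -0.0015 -1.    ]
tiltfix rows [-0.    -0.039  0.   ]
rows of full step xyz [0.012 0.011 0.112]
wx rows -2.057
```

The moment has climbed to 0.57 N m, so the boss is at its stop (the tool turned about 85°, including the play). Relaxing and releasing.

Call:
{"fn": "arm_command", "kwargs": {
  "plan": [
    {"dx":0,"dy":0,"dz":0,"wx":0,"wy":0,"wz":0},
    {"dx":0,"dy":0,"dz":0,"wx":0,"wy":0,"wz":0}
  ]
}}

```text
time_s: 13.37
tcp_pos: [0.5858, 0.2608, 0.1111]
eef_rot: [-173.9, 89.8, -145.4]
contact_force: [-0.3, -1.5, 0.1]
gripper_width: 0.0157
```

Run:
```python
from go import *
go([.5877,.262,.1108],127.6)
p,d,m=cap('wrist','w5.png')
q,_,_=cap('top','t5.png')
a=cv2.resize(q[168:268,150:250],(400,400));b=cv2.resize(p[100:350,190:440],(400,400))
cv2.imwrite('pics/c5.png',np.hstack([a,b])[:,:,::-1])
```

```text
t 13.37 pos [0.5858 0.2608 0.1111] F [-0.3 -1.5  0.1] M [-0.49  0.04  0.38] w 0.0157 j [  41.   23.  -13.   -0.  -54. -103.]
yaw of tool y 118.47 tilt x [-0.0026 -0.0018 -1.    ]
tiltfix rows [ 0.    -0.04   0.004]
rows of full step xyz [0.013 0.008 0.112]
wx rows -1.992
```

View pics/c5.png

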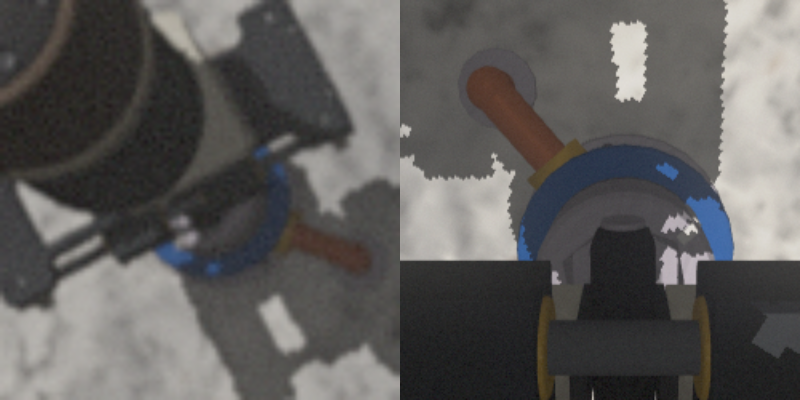

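A white mark shows at crop (688,228), across the pipe, so the valve is shut. Opening now.

Call:
{"fn": "arm_command", "kwargs": {
  "plan": [
    {"dx":0,"dy":0,"dz":0,"wx":0,"wy":0,"wz":0},
    {"dx":0,"dy":0,"dz":0,"wx":0,"wy":0,"wz":0},
    {"dx":0,"dy":0,"dz":0,"wx":0,"wy":0,"wz":0},
    {"dx":0,"dy":0,"dz":0,"wx":0,"wy":0,"wz":0},
    {"dx":0,"dy":0,"dz":0,"wx":0,"wy":0,"wz":0},
    {"dx":0,"dy":0,"dz":0,"wx":0,"wy":0,"wz":0},
    {"dx":0,"dy":0,"dz":0,"wx":0,"wy":0,"wz":0},
    {"dx":0,"dy":0,"dz":0,"wx":0,"wy":0,"wz":0},
    {"dx":0,"dy":0,"dz":0,"wx":0,"wy":0,"wz":0},
    {"dx":0,"dy":0,"dz":0,"wx":0,"wy":0,"wz":0}
  ],
  "fingers": -0.5
}}

```text
time_s: 14.3
tcp_pos: [0.5869, 0.2622, 0.111]
eef_rot: [93.9, 89.9, 122.5]
contact_force: [0.1, -0.5, 0.5]
gripper_width: 0.0657
```

Call:
{"fn": "arm_command", "kwargs": {
  "plan": [
    {"dx":-0.4,"dy":0,"dz":0,"wx":0,"wy":0,"wz":0},
    {"dx":-0.6,"dy":0,"dz":0,"wx":0,"wy":0,"wz":0},
    {"dx":-0.8,"dy":0,"dz":0,"wx":0,"wy":0,"wz":0},
    {"dx":-0.9,"dy":0,"dz":0,"wx":0,"wy":0,"wz":0},
    {"dx":-0.9,"dy":0,"dz":0,"wx":0,"wy":0,"wz":0},
    {"dx":-0.9,"dy":0,"dz":0,"wx":0,"wy":0,"wz":0},
    {"dx":-0.5,"dy":0,"dz":0,"wx":0,"wy":0,"wz":0},
    {"dx":0,"dy":0,"dz":-1,"wx":0,"wy":0,"wz":0},
    {"dx":0,"dy":0,"dz":-1,"wx":0,"wy":0,"wz":0},
    {"dx":0,"dy":0,"dz":-1,"wx":0,"wy":0,"wz":0},
    {"dx":0,"dy":0,"dz":-1,"wx":0,"wy":0,"wz":0},
    {"dx":0,"dy":0,"dz":0,"wx":0,"wy":0,"wz":0},
    {"dx":0,"dy":0,"dz":0,"wx":0,"wy":0,"wz":0},
    {"dx":0,"dy":0,"dz":0,"wx":0,"wy":0,"wz":0}
  ]
}}

```text
time_s: 15.47
tcp_pos: [0.5154, 0.2226, 0.2276]
eef_rot: [12.8, 89.5, 41.4]
contact_force: [0.3, -0.6, -0.3]
gripper_width: 0.0653
```

Run:
```python
from go import *
go([.5877,.262,.2],118.5)
p,d,m=cap('wrist','w6.png')
q,_,ms=cap('scene','s6.png')
P=np.array([w(m,u,v,d[v,u]) for v in range(0,480) for u in range(0,640) if d[v,u]>0])
k=P[(P[:,2]>.108)&(P[:,2]<.14)&(np.hypot(P[:,0]-.5877,P[:,1]-.262)<.05)]
if len(k): print(len(k),k.mean(0),np.percentile(k[:,2],[50,98]),cv2.minAreaRect((k[:,:2]*1000).astype(np.float32)))
```

```text
t 15.47 pos [0.5154 0.2226 0.2276] F [ 0.3 -0.6 -0.3] M [ 0.05 -0.12  0.05] w 0.0653 j [  43.   10.  -15.    0.  -64. -105.]
yaw of tool y 118.58 tilt x [ 0.007   0.0062 -1.    ]
tiltfix rows [-0.     0.114 -0.026]
rows of full step xyz [ 1.419e+00 -1.000e-03  4.105e+00]
wx rows 0.016
642 [0.58870363 0.26198486 0.1257085 ] [0.1260476  0.12773783] ((589.3880004882812, 262.2213439941406), (28.189838409423828, 15.64128589630127), 28.869272232055664)
```

View pics/w6.png

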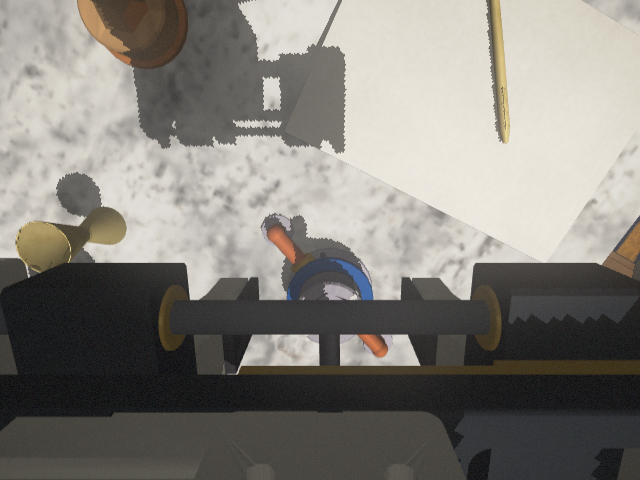

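View pics/s6.png

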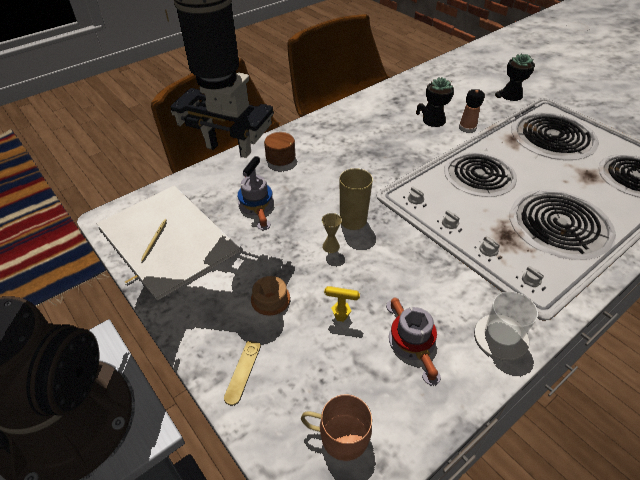

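The key stands upright in the blue valve in scene at (252,175); its handle top is at z=0.127, so it is home, and centred within 2 mm. I'll shift so the wrist camera sees the marks.

Call:
{"fn": "arm_command", "kwargs": {
  "plan": [
    {"dx":0,"dy":0,"dz":0.9,"wx":0,"wy":0.1,"wz":0},
    {"dx":0,"dy":0,"dz":0.9,"wx":0,"wy":0,"wz":0},
    {"dx":0,"dy":0,"dz":0.9,"wx":0,"wy":0,"wz":0},
    {"dx":0,"dy":0,"dz":0.9,"wx":0,"wy":0,"wz":0},
    {"dx":0,"dy":0,"dz":0.9,"wx":0,"wy":0,"wz":0},
    {"dx":0,"dy":0,"dz":0.9,"wx":0,"wy":0,"wz":0},
    {"dx":0,"dy":0,"dz":0.6,"wx":0,"wy":0,"wz":0},
    {"dx":0,"dy":0,"dz":0,"wx":0,"wy":0,"wz":0},
    {"dx":0,"dy":0,"dz":0,"wx":0,"wy":0,"wz":0},
    {"dx":0,"dy":0,"dz":0,"wx":0,"wy":0,"wz":0}
  ]
}}

```text
time_s: 16.4
tcp_pos: [0.63, 0.2842, 0.2218]
eef_rot: [175.9, 89.7, -155.6]
contact_force: [-0.0, 0.2, -0.6]
gripper_width: 0.0658
```

Run:
```python
from go import *
import json
go([.5877,.262,.2],118.5)
p,d,m=cap('wrist','w7.png')
json.dump({k:np.array(v).tolist() for k,v in m.items()},open('/tmp/m7.json','w'))
u,v=map(int,px(m,[.5877,.262,.08]));print(u,v)
v0=max(0,v-75);u0=u-75;print(u0,v0)
cv2.imwrite('pics/c7.png',cv2.resize(p[v0:v0+150,u0:u0+150],(600,600),interpolation=cv2.INTER_CUBIC)[:,:,::-1])
```

```text
t 16.4 pos [0.63   0.2842 0.2218] F [-0.   0.2 -0.6] M [ 0.03 -0.1   0.06] w 0.0658 j [  40.   23.    2.   -0.  -70. -102.]
yaw of tool y 118.5 tilt x [-0.0056 -0.0025 -1.    ]
tiltfix rows [ 0.    -0.076 -0.005]
rows of full step xyz [ 1.103  0.031 -2.382]
wx rows 0.0
330 174
255 99
```

View pics/c7.png

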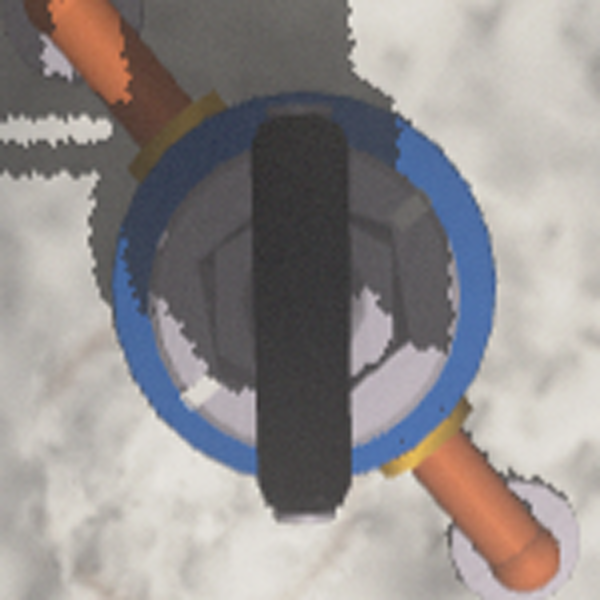

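The marks run from (197,393) to (408,208), about 41° up to the right. The pipe runs about 51° down to the right, so the two are about 92° apart and the valve is at its stop. The gripper is clear of everything, so I'm handing in.

Run:
```python
from h import *
import json
m=json.load(open('/tmp/m7.json'))
A,B=[onz(m,x/4+255,y/4+99,.068) for x,y in [(408,208),(197,393)]];print('mark',np.degrees(np.arctan2(A[1]-B[1],A[0]-B[0])),'pipe 67.8; center',(A+B)/2)
print(r.close_job())
```

```text
mark 159.32222089246298 pipe 67.8; center [0.58822109 0.26193104 0.068     ]
the job is handed in; nothing more can be done
None
```

I lifted the black T-key out of the wooden stand and set it fully down into the blue valve's socket. I turned it clockwise until the stop pushed back at about 0.57 N m, then let go and backed the arm clear. I handed the job in about 16.5 s into the 42 s limit.

- **Valve position:** the white marks measure about 91.5° to the pipe, so the blue valve reads as shut (about 1.6 rad).
- **Key position:** the handle top is at z = 0.127 m, which puts the handle centre about 50 mm above the socket mouth, its fully home height. It is within about 2 mm of the socket's axis. It looked upright in the pictures, though I did not measure its tilt.
- **Red valve and yellow key:** the arm never went near either one, and both looked unchanged in the last scene picture.
- **Robot clear:** the gripper was well above the key, with no significant contact force.

No check failed or disagreed. The first arm command was refused because its rows lacked some of the required keys, so nothing moved. I sent it again in full.

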